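# Make up two culture kits from the bench stock

## Robot

A 6-joint arm with a two-finger parallel gripper is mounted at the origin on the work surface; the furniture and walls round the work are solid. World frame = base frame: x ahead of the robot, y to its left, z up, the work surface at z = 0. Lengths are in m, angles in rad, forces in N, time in s.
With the tool pointing down it reaches from about 0.35 to 0.775 m from the base axis. Payload 5.5 kg.
Tool frame: the origin (TCP) lies midway between the tips of the shut fingers; the grasp point (between the pads) lies 19 mm behind it (env.tcp_to_grasp is the distance from the TCP to the grasp point, in m); z points along the fingers, y is the direction in which the jaws open and shut (so a half turn about z gives the same grasp; the last joint's range is limited). The gripper opens to 85 mm and grips with 20 to 120 N. Pads are 22 mm wide; open, the fingers measure 114 mm over their backs; the gripper's body (76 mm by 85 mm) begins 54 mm behind the grasp point. The pads swing forward as they close: fully open they stand 13 mm farther back than shut.
Start: joints at [-1.464, 0.313, 0.046, 1.304, 0, 1.431], TCP at [0.14, -0.558, 0.231] pointing down, gripper open.
Joint ranges: [-2.76, 2.76], [-0.86, 1.69], [-1.03, 1.26], [-2.2, 2.34], [-1.47, 1.5], [-3.14, 3.14]. Speed limits (rad/s): [2.57, 2.57, 3.14, 3.14, 3.14, 3.14].

## Interface

Orientations are given as a unit quaternion [w, x, y, z].
In Python, from workcell import get_state, viewer, hand_in, finder, env gives the robot as it stands.
- The arm moves only by the tool arm_command, never from a script. Its argument "motion" is a list of rows, each an object of numbers: "x", "y", "z": the shift along the tool's x, y, z in mm; "rx", "ry", "rz": the turn, a rotation vector about the tool's x, y, z in degrees; "hand": the closure, from -1 (fully open) to 1 (shut). A call has 1 to 10 rows; each row is the pose to reach, as a shift and turn from the pose commanded when the call began, along the tool's axes at that moment; what a row does not reach only later rows make up. A row lasts 1/8 s, in which the tool goes at most 62.5 mm and 10.7 degrees, less where a joint would pass 70% of its speed; a pose out of reach is approached as far as the arm can. A call with a gripper value outside its range is refused whole. The fingers move at their own pace and stop on an object; "force" is the grip in N (left out, the last holds). Time passes only in rows, so rows that repeat a pose let the fingers close. It gives the time, the measured TCP pose, the force and the opening at its end, in the units of the state.
- get_state(): the state, without advancing time (a new reading comes with each control period).
- viewer.read_camera(name): name is "scene" or "top" or "wrist"; returns a dict with "image" (480x640x3 uint8, red, green, blue), "z_map" (480x640 float32, m along the optical axis (not along the pixel's ray), 0 where there is no reading), "intrinsics" (3x3 intrinsics, pixels), "rvec" (rotation vector, rad) and "tvec" (3), from world to camera coordinates, as OpenCV has them. Camera axes: x right, y down, z forward; pixel columns grow to the right and rows downward; lengths in m; the calibration is good to about 2 mm. A picture is of the moment at which its call begins.
- hand_in(): hands the job in, once; it reports no verdict.
Trained networks look in a picture, given as the dict that the camera call returned (one of the last four; its "shot" number tells which), for a name from the list of things; names that differ only in an ending like _2 or _b are one class to them, and where a whole thing is asked for, a point or a joint stands for the part that bears it (a point fixed in the world has none). Each returns a list of dicts, best first, with "score" (0 to 1); they miss things now and then, are a little off and sometimes report something else, mostly with a low value. They report only what shows in the picture. A call takes as long as a camera call. They do not tell look-alikes from the thing itself.
- finder.find_in(picture, query): "at" ([column, row] in pixels, amid what is visible of it).
- finder.masks_of(picture, query): "region" (480x640 bool, what is visible of it) and "at" ([column, row] in pixels, amid what is visible of it).
The state is a dict: "clock": time; "joint_pos": joint angles; "qvel": joint speeds; "tau": joint torques, N m; "tcp_pos": TCP position; "orientation": TCP orientation; "wrist_force": force on the tool from outside, world axes, zero at the start; "ft_torque": the same for the moment, N m; "finger_gap": finger opening in m.
Only numpy, scipy, OpenCV 4.12 (cv2) and the standard library are available. Lean on these libraries where they do the work, as an engineer would, in place of code of your own. Each camera call takes 0.05 s, during which the arm holds its last target.

## Task

Make up the two kits in the white trays: into the tray with the round wells put one of the two clear conical flasks and the red rubber bulb, and into the tray with the square wells put the other conical flask and the shorter of the two foil-wrapped flasks, one thing standing upright on the floor of each well. Keep the flasks upright on the way so that nothing spills, and leave the taller foil-wrapped flask and the measuring cylinder standing where they are.

Things in the scene. Friction and masses are not known exactly. Their poses are not given: they have to be found in the camera images.
- flask_1_mid (a point): Clear glass conical flask with pale amber broth and a red stir bar, one of two identical ones, stands upright, loose, 110 g: 59 mm wide at the foot, 100 mm tall, with a straight neck 40 mm across from 66 to 100 mm above its foot (grip it there). The point lies on its axis half-way up, 50 mm above its foot; z is up along its axis.
- flask_2_mid (a point): Clear glass conical flask with pale amber broth and a red stir bar, one of two identical ones, stands upright, loose, 110 g: 59 mm wide at the foot, 100 mm tall, with a straight neck 40 mm across from 66 to 100 mm above its foot (grip it there). The point lies on its axis half-way up, 50 mm above its foot; z is up along its axis.
- bulb_mid (a point): Red rubber pipette bulb, pear-shaped, standing on its round end, neck up, loose, stiff, 50 g: 51 mm across at its widest, which is about 26 mm above its foot (grip it there, 25 to 33 mm above the foot), 76 mm tall. The point lies on its axis, half-way up, 38 mm above its foot; z is up along its axis.
- foil_short_mid (a point): The shorter of the two foil-wrapped flasks, with a rounded closed top; wrapped in crumpled aluminium foil, standing upright, loose, stiff, 75 g: body about 55 mm wide up to 52 mm above the foot, upper part about 39 mm across from 52 to 98 mm above it (grip it there), 112 mm tall. The point lies on its axis, half-way up, 56 mm above its foot; z is up along its axis.
- foil_tall_mid (a point): The taller of the two foil-wrapped flasks, 165 mm tall, 66 mm at its widest, with a ragged, crumpled open top; loose. It is not part of the kits and stays where it stands. The point lies half-way up, 82 mm above its foot; z is up.
- cylinder_mid (a point): Clear glass measuring cylinder, 32 mm tube on a hexagonal foot 50 x 57 mm, 201 mm tall; loose. It is not part of the kits and stays where it stands. The point lies on its axis, half-way up, 100 mm above its foot; z is up.
- round_tray_a (a point): Centre of the floor of the well at the +y (of the tray) end of the round-well tray; its other well is 95 mm away. White plastic tray, fixed to the table, 96 x 196 mm (with a 12 mm lug at each end), 14 mm high, with two round, 80 mm wide, wells side by side along its length, 10 mm deep; this well's floor is 4 mm above the table. z is up, y runs along the tray.
- round_tray_b (a point): Centre of the floor of the well at the -y (of the tray) end of the round-well tray; its other well is 95 mm away. White plastic tray, fixed to the table, 96 x 196 mm (with a 12 mm lug at each end), 14 mm high, with two round, 80 mm wide, wells side by side along its length, 10 mm deep; this well's floor is 4 mm above the table. z is up, y runs along the tray.
- square_tray_a (a point): Centre of the floor of the well at the +y (of the tray) end of the square-well tray; its other well is 95 mm away. White plastic tray, fixed to the table, 96 x 196 mm (with a 12 mm lug at each end), 14 mm high, with two square, 78 x 78 mm, wells side by side along its length, 10 mm deep; this well's floor is 4 mm above the table. z is up, y runs along the tray.
- square_tray_b (a point): Centre of the floor of the well at the -y (of the tray) end of the square-well tray; its other well is 95 mm away. White plastic tray, fixed to the table, 96 x 196 mm (with a 12 mm lug at each end), 14 mm high, with two square, 78 x 78 mm, wells side by side along its length, 10 mm deep; this well's floor is 4 mm above the table. z is up, y runs along the tray.
Mind the look-alikes: they are no part of the job. Leave any turquoise look-alike of the part that bears flask_2_mid alone.

How it is judged:
By the outcome, as a careful person would: the job done as asked, in the order asked, and still so for the second after the job is handed in, with the robot touching nothing.
It also fails if it takes over 106 s, if anything falls off the work surface, if the arm or the gripper's body presses on something with over 40 N, if the wrist force passes 120 N, or if a joint passes its speed limit or range.

## Working session

There is one attempt and no reset: what is moved stays moved. The work goes in short steps, Python scripts to look and compute and a tool call to move; the robot and the scene stay as the last step left them, time stands still between calls to the robot, and variables do not carry over. Pictures are saved under pics/ and viewed, and the job is handed in when it is done.

Besides the shell and the picture viewer there is one more tool, called after ">>>" in YAML: its name, and indented under it one key for each argument. arm_command: Moves the arm, as the interface text tells. Its arguments: {"type":"object","properties":{"motion":{"type":"array","items":{"type":"object","properties":{"x":{"type":"number"},"y":{"type":"number"},"z":{"type":"number"},"rx":{"type":"number"},"ry":{"type":"number"},"rz":{"type":"number"},"hand":{"type":"number"}}}},"force":{"type":"number"}},"required":["motion"]}

```bash
mkdir -p pics; ls; cat > h.py <<'E'
import numpy as np, cv2
from workcell import get_state, viewer, hand_in, finder, env
def save(p,n): cv2.imwrite('pics/'+n,cv2.cvtColor(p['image'],cv2.COLOR_RGB2BGR))
def world(p,uv,z=None):
    R=cv2.Rodrigues(np.array(p['rvec'],float))[0];t=np.array(p['tvec'],float).ravel();K=np.array(p['intrinsics'])
    uv=np.atleast_2d(uv).astype(float)
    d=np.c_[uv,np.ones(len(uv))]@np.linalg.inv(K).T
    C=-R.T@t; dw=d@R
    if z is None:
        zz=p['z_map'][uv[:,1].round().astype(int),uv[:,0].round().astype(int)]
        return C+dw*zz[:,None]
    return C+dw*((z-C[2])/dw[:,2])[:,None]
def proj(p,X):
    return cv2.projectPoints(np.atleast_2d(X).astype(float),np.array(p['rvec'],float),np.array(p['tvec'],float),np.array(p['intrinsics'],float),None)[0][:,0]
E
python3 - <<'E'
from h import *
for n in ['scene','top']:
    p=viewer.read_camera(n);save(p,n+'0.png')
    R=cv2.Rodrigues(np.array(p['rvec'],float))[0];print(n,(-R.T@np.array(p['tvec']).ravel()).round(3),R[2].round(2))
    for q in ['flask_1_mid','bulb_mid','foil_short_mid','foil_tall_mid','cylinder_mid','round_tray_a','square_tray_a']:
        print(q,[(np.round(d['at']),round(d['score'],2)) for d in finder.find_in(p,q)])
s=get_state();print(s)
E
```

```text
pics
scene [ 0.578 -0.692  0.865] [-0.1   0.68 -0.72]
flask_1_mid [(array([308., 268.]), 0.85)]
bulb_mid [(array([271., 364.]), 0.89)]
foil_short_mid [(array([304., 312.]), 0.84), (array([332., 167.]), 0.38)]
foil_tall_mid [(array([306., 184.]), 0.84)]
cylinder_mid [(array([274., 365.]), 0.25)]
round_tray_a [(array([393., 335.]), 0.9)]
square_tray_a [(array([389., 225.]), 0.78)]
top [0.401 0.025 1.05 ] [ 0.07  0.   -1.  ]
flask_1_mid [(array([329., 245.]), 0.69), (array([276., 231.]), 0.37)]
bulb_mid [(array([430., 265.]), 0.61)]
foil_short_mid [(array([377., 242.]), 0.66)]
foil_tall_mid [(array([224., 254.]), 0.71)]
cylinder_mid [(array([275., 231.]), 0.6)]
round_tray_a [(array([378., 162.]), 0.69)]
square_tray_a [(array([245., 169.]), 0.86)]
{'clock': 0.8, 'joint_pos': array([-1.46360360e+00,  3.13149958e-01,  4.61336018e-02,  1.30356476e+00,
       -1.91586065e-05,  1.43121110e+00]), 'qvel': array([0.00185941, 0.00093593, 0.00117972, 0.00034321, 0.00220496,
       0.0017058 ]), 'tau': array([ 1.27578119e-04, -4.80392897e+01,  2.98792452e+01,  4.34476715e-05,
       -1.22813353e-04,  1.02309858e-05]), 'tcp_pos': array([ 0.1404625 , -0.55765397,  0.23136545]), 'orientation': array([ 1.07434484e-04,  9.92397227e-01,  1.23076120e-01, -1.13207475e-05]), 'wrist_force': array([-0.03458198, -0.61048425, -0.36715527]), 'ft_torque': array([ 0.00151031, -0.01493418, -0.02212496]), 'finger_gap': 0.08530436590480507}
```

View pics/scene0.png

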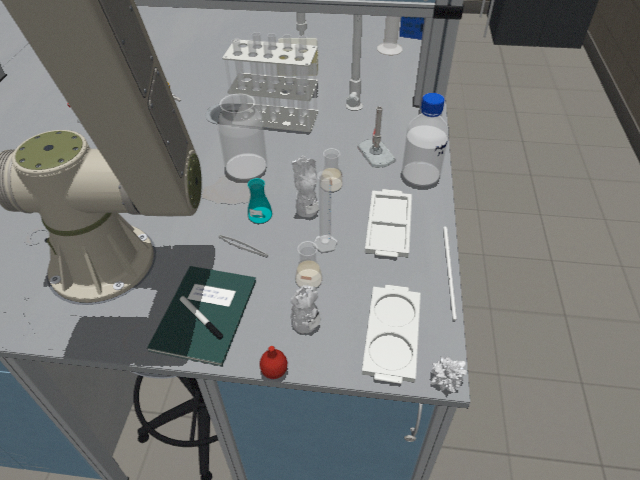

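View pics/top0.png

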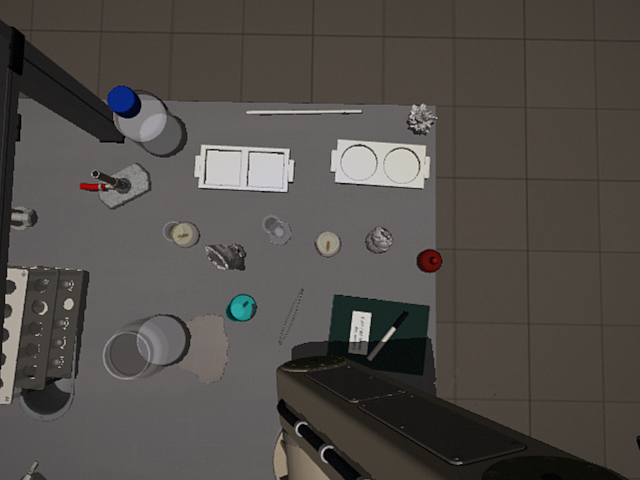

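The two clear flasks show at scene (308,268) and (331,172). The turquoise look-alike is at (260,203), the short foil flask at (304,312), the tall one at (306,184) and the cylinder at (325,215). Next I'll measure them.

```bash
python3 - <<'E'
from h import *
P={n:viewer.read_camera(n) for n in ['scene','top']}
for n,p in P.items():
    im=cv2.cvtColor(p['image'],cv2.COLOR_RGB2BGR)
    c=im[135:355,210:450] if n=='scene' else im[90:330,90:450]
    cv2.imwrite(f'pics/{n}_crop.png',cv2.resize(c,None,fx=2.2 if n=='top' else 2.7,fy=2.2 if n=='top' else 2.7,interpolation=cv2.INTER_CUBIC))
p=P['top']
for nm,uv in dict(fl1=(328,244),fl2=(183,234),cyl=(275,230),tall=(224,256),short=(378,240),bulb=(429,261),turq=(241,307)).items():
    print(nm,world(p,uv).round(3), 'z.0',world(p,uv,0.02).round(3))
for q in ['bulb_mid','foil_short_mid','foil_tall_mid','flask_1_mid','round_tray_a','square_tray_a']:
  for n,p in P.items():
    for m in finder.masks_of(p,q):
        r=m['region'];v,u=np.nonzero(r);ok=p['z_map'][v,u]>0
        W=world(p,np.c_[u,v][ok]);print(q,n,round(m['score'],2),np.round(m['at']),r.sum(),'pct',np.percentile(W,[3,50,97],axis=0).round(3).tolist())
E
```

```text
fl1 [[0.458 0.002 0.037]] z.0 [[0.459 0.002 0.02 ]]
fl2 [[0.471 0.301 0.078]] z.0 [[0.475 0.318 0.02 ]]
cyl [[0.473 0.101 0.201]] z.0 [[0.488 0.118 0.02 ]]
tall [[0.426 0.207 0.123]] z.0 [[0.429 0.227 0.02 ]]
short [[ 0.465 -0.097  0.1  ]] z.0 [[ 0.47  -0.107  0.02 ]]
bulb [[ 0.425 -0.209  0.059]] z.0 [[ 0.426 -0.218  0.02 ]]
turq [[0.321 0.185 0.034]] z.0 [[0.32  0.187 0.02 ]]
bulb_mid scene 0.66 [273. 366.] 688 pct [[0.407, -0.244, 0.019], [0.431, -0.229, 0.045], [0.45, -0.207, 0.076]]
bulb_mid top 0.75 [430. 261.] 476 pct [[0.405, -0.237, 0.001], [0.426, -0.211, 0.045], [0.45, -0.193, 0.075]]
foil_short_mid scene 0.7 [306. 312.] 1119 pct [[0.448, -0.135, 0.008], [0.473, -0.124, 0.06], [0.494, -0.099, 0.109]]
foil_short_mid top 0.67 [378. 244.] 487 pct [[0.445, -0.12, 0.02], [0.464, -0.098, 0.089], [0.484, -0.081, 0.11]]
foil_tall_mid scene 0.95 [304. 183.] 1229 pct [[0.404, 0.186, 0.007], [0.428, 0.197, 0.092], [0.45, 0.234, 0.155]]
foil_tall_mid scene 0.62 [306. 268.] 950 pct [[0.439, -0.026, 0.013], [0.462, -0.013, 0.057], [0.486, 0.018, 0.101]]
foil_tall_mid top 0.84 [226. 258.
[... 294 characters left out ...]
19, 0.101]]
round_tray_a scene 0.69 [307. 270.] 954 pct [[0.439, -0.026, 0.011], [0.463, -0.013, 0.055], [0.486, 0.018, 0.101]]
round_tray_a scene 0.64 [393. 334.] 4779 pct [[0.594, -0.214, 0.002], [0.641, -0.124, 0.011], [0.686, -0.017, 0.017]]
round_tray_a scene 0.31 [333. 166.] 541 pct [[0.46, 0.285, 0.005], [0.483, 0.301, 0.067], [0.502, 0.333, 0.102]]
round_tray_a top 0.73 [380. 162.] 4092 pct [[0.593, -0.208, 0.001], [0.64, -0.109, 0.009], [0.685, -0.011, 0.017]]
square_tray_a scene 0.77 [388. 226.] 2636 pct [[0.581, 0.087, 0.002], [0.626, 0.18, 0.007], [0.669, 0.283, 0.017]]
square_tray_a top 0.9 [244. 168.] 4132 pct [[0.578, 0.093, 0.001], [0.625, 0.192, 0.006], [0.669, 0.29, 0.017]]
```

View pics/scene_crop.png

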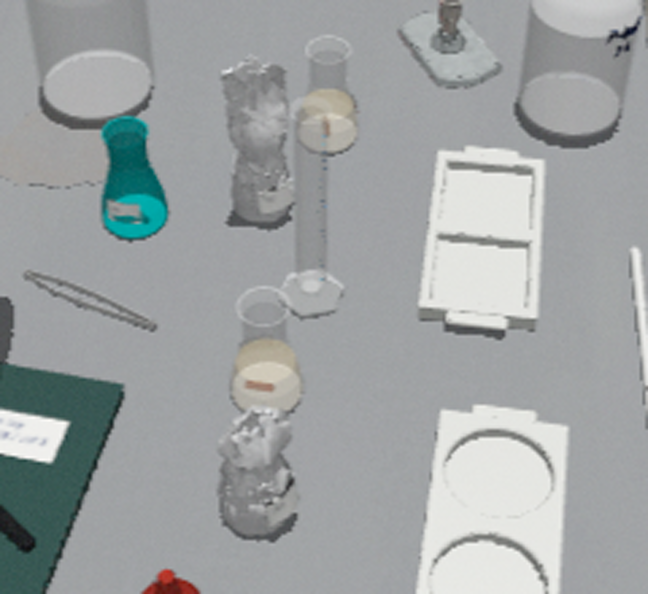

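View pics/top_crop.png

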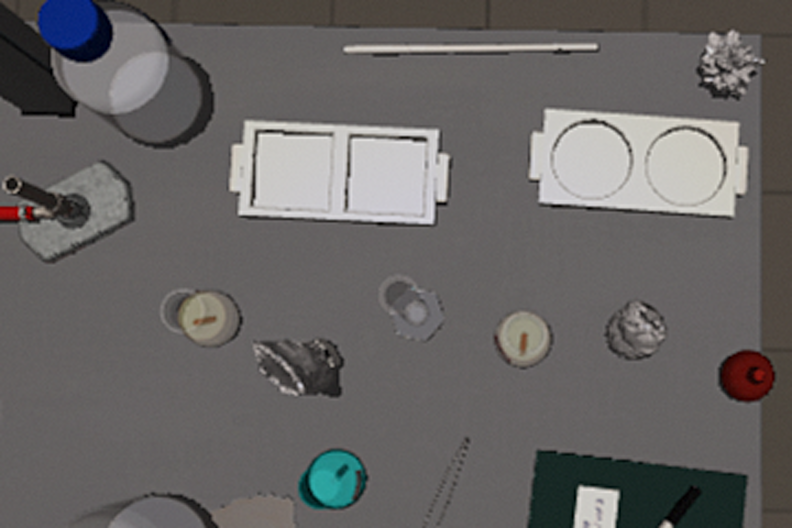

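```bash
cat >> h.py <<'E'
from scipy.optimize import least_squares
def cloud(p):
    v,u=np.nonzero(p['z_map']>0);return world(p,np.c_[u,v])
def fitc(W,c0,r,zb,rs=.045):
    d=np.hypot(W[:,0]-c0[0],W[:,1]-c0[1]);m=(d<rs)&(W[:,2]>zb[0])&(W[:,2]<zb[1]);Q=W[m]
    if len(Q)<6: return None,len(Q)
    f=lambda x:np.hypot(Q[:,0]-x[0],Q[:,1]-x[1])-r
    s=least_squares(f,c0,loss='soft_l1',f_scale=.002);return s.x.round(4),len(Q),round(float(np.median(abs(f(s.x)))),4)
E
python3 - <<'E'
from h import *
P={n:viewer.read_camera(n) for n in ['scene','top']}
C={n:cloud(p) for n,p in P.items()};C['both']=np.r_[C['scene'],C['top']]
for nm,c0,r,zb in [('fl1',(.46,0),.02,(.07,.105)),('fl2',(.48,.305),.02,(.07,.105)),('fl1foot',(.46,0),.0295,(.004,.012)),('fl2foot',(.48,.305),.0295,(.004,.012)),('short',(.467,-.105),.0195,(.055,.095)),('shortbody',(.467,-.105),.0275,(.015,.05)),('bulb',(.427,-.217),.0255,(.022,.032)),('cyl',(.48,.108),.016,(.05,.19)),('tall',(.428,.21),.03,(.02,.15)),('tallfoot',(.428,.21),.033,(.01,.05)),('turq',(.32,.187),.0295,(.004,.03))]:
    for n in C: print(nm,n,*fitc(C[n],c0,r,zb,.04))
p=P['top']
for q in ['round_tray_a','square_tray_a']:
    m=finder.masks_of(p,q)[0]['region'];v,u=np.nonzero(m);W=world(p,np.c_[u,v]);
    Q=W[(W[:,2]>.0)&(W[:,2]<.03)]
    R=Q[Q[:,2]>.010]
    print(q,cv2.minAreaRect((Q[:,:2]*1000).astype(np.float32)),cv2.minAreaRect((R[:,:2]*1000).astype(np.float32)),np.median(R[:,2]),R[:,:2].mean(0))
    # well floors from image: inner holes
    h=(W[:,2]<.009)
    cl,_=None,None
    print('floor mean',W[h][:,:2].mean(0), 'n',h.sum())
s=get_state();print(s['clock'])
E
```

```text
fl1 scene [ 4.608e-01 -1.000e-04] 367 0.0033
fl1 top [0.4592 0.0044] 158 0.0024
fl1 both [0.4602 0.0012] 525 0.0031
fl2 scene [0.4749 0.3145] 260 0.0032
fl2 top [0.4743 0.3147] 225 0.0024
fl2 both [0.4745 0.3146] 485 0.0027
fl1foot scene [0.4603 0.0019] 39 0.0006
fl1foot top [0.4609 0.0047] 19 0.0005
fl1foot both [0.4605 0.0029] 58 0.0009
fl2foot scene [0.4742 0.3142] 34 0.0012
fl2foot top [0.4766 0.3163] 44 0.0018
fl2foot both [0.4762 0.316 ] 78 0.0019
short scene [ 0.4676 -0.1088] 376 0.0013
short top [ 0.4675 -0.1057] 192 0.0024
short both [ 0.4674 -0.1082] 568 0.0016
shortbody scene [ 0.4696 -0.1063] 380 0.0019
shortbody top [ 0.4687 -0.109 ] 110 0.0012
shortbody both [ 0.4696 -0.1068] 490 0.0017
bulb scene [ 0.4269 -0.2191] 88 0.0005
bulb top [ 0.4269 -0.2177] 50 0.0005
bulb both [ 0.4269 -0.2187] 138 0.0007
cyl scene [0.4829 0.1111] 627 0.0011
cyl top [0.479  0.1118] 195 0.0025
cyl both [0.4822 0.111 ] 822 0.0016
tall scene [0.4173 0.2221] 1053 0.0038
tall top [0.4143 0.2244] 648 0.0053
tall both [0.4164 0.2228] 1701 0.0044
tallfoot scene [0.4289 0.2213] 313 0.0027
tallfoot top [0.4285 0.2245] 176 0.0024
tallfoot both [0.4286 0.2225] 489 0.003
turq scene [0.3175 0.1853] 230 0.0013
turq top [0.317 0.188] 115 0.0009
turq both [0.3173 0.1861] 345 0.0014
round_tray_a ((641.3251342773438, -110.60414123535156), (225.99169921875, 103.51661682128906), 87.32403564453125) ((639.9401245117188, -109.78901672363281), (219.34878540039062, 97.16275024414062), 86.96029663085938) 0.0136940833630681 [ 0.63970357 -0.10878251]
floor mean [ 0.64004899 -0.1112849 ] n 2148
square_tray_a ((481.6247253417969, 108.77644348144531), (41.2887077331543, 49.96605682373047), 47.05061340332031) ((483.8209228515625, 110.9979019165039), (27.31949234008789, 29.61968231201172), 10.786297798156738) 0.023299386474585182 [0.48165423 0.10964707]
floor mean [0.47901344 0.1064474 ] n 199
1.7
```

```bash
cat >> h.py <<'E'
from scipy.spatial.transform import Rotation as Ro
def go(tx,ty,tz,psi=90):
    s=get_state();q=s['orientation'];r=Ro.from_quat([q[1],q[2],q[3],q[0]])
    tgt=Ro.from_matrix(np.c_[[np.cos(np.radians(psi)),np.sin(np.radians(psi)),0],[np.sin(np.radians(psi)),-np.cos(np.radians(psi)),0],[0,0,-1]])
    d=r.inv().apply(np.array([tx,ty,tz])-s['tcp_pos'])*1000
    print('clock',s['clock'],'tcp',s['tcp_pos'].round(4),'gap',round(s['finger_gap'],4),'F',s['wrist_force'].round(1));print('shift',d.round(1),'rot',np.degrees((r.inv()*tgt).as_rotvec()).round(2))
E
python3 - <<'E'
from h import *
p=viewer.read_camera('top')
W=cloud(p);W=W[(W[:,2]>.0105)&(W[:,2]<.022)]
for nm,c in [('round',(.64,-.11)),('square',(.624,.1915))]:
    Q=W[(abs(W[:,0]-c[0])<.07)&(abs(W[:,1]-c[1])<.115)]
    print(nm,len(Q),cv2.minAreaRect((Q[:,:2]*1000).astype(np.float32)),((np.percentile(Q,1,axis=0)+np.percentile(Q,99,axis=0))/2).round(4))
    (cx,cy),(w,h),a=cv2.minAreaRect((Q[:,:2]*1000).astype(np.float32))
    if w<h:a+=90
    a=np.radians(a);u=np.array([np.cos(a),np.sin(a)]);u=u*np.sign(u[1])
    print(' a',np.array([cx,cy])+47.5*u,' b',np.array([cx,cy])-47.5*u,u)
    for sg in (1,-1):
        X=np.r_[(np.array([cx,cy])+sg*47.5*u)/1000,.004];print(proj(p,X))
go(.4605,.0015,.231)
E
```

```text
round 1958 ((639.6953735351562, -109.45035552978516), (219.36947631835938, 97.33948516845703), 86.85155487060547) [ 0.6393 -0.1093  0.0145]
 a [642.30421999 -62.02205259]  b [ 637.08652708 -156.87865847] [0.05492308 0.99849059]
[[357.68871765 163.20442057]]
[[400.11203661 166.26455913]]
square 1566 ((624.3081665039062, 191.83932495117188), (219.4888458251953, 97.07178497314453), 88.17971801757812) [0.624  0.1914 0.0144]
 a [625.81698357 239.31535544]  b [622.79934944 144.36329446] [0.03176457 0.99949538]
[[222.69498132 168.07545008]]
[[265.16034279 170.16835097]]
clock 1.75 tcp [ 0.1405 -0.5576  0.2313] gap 0.0852 F [ 0.8 -0.6 -1. ]
shift [ 4.469e+02 -4.640e+02  3.000e-01] rot [  0.     0.   -75.86]
```

>>> arm_command:
  motion:
    - {"x":30,"y":-31,"z":0,"rz":-5,"hand":-1}
    - {"x":70,"y":-73,"z":0,"rz":-12}
    - {"x":112,"y":-116,"z":0,"rz":-19}
    - {"x":154,"y":-160,"z":0,"rz":-26}
    - {"x":196,"y":-204,"z":0,"rz":-33}
    - {"x":238,"y":-248,"z":0,"rz":-40}
    - {"x":280,"y":-291,"z":0,"rz":-47}
    - {"x":322,"y":-335,"z":0,"rz":-54}
    - {"x":364,"y":-378,"z":0,"rz":-61}
    - {"x":398,"y":-413,"z":0,"rz":-68}

```text
invalid input at $.motion[0]: expected keys x, y, z, rx, ry, rz, hand
```

```bash
python3 -c "
from h import *
go(.4605,.0015,.15)"
```

```text
clock 1.75 tcp [ 0.1405 -0.5576  0.2313] gap 0.0852 F [ 0.8 -0.6 -1. ]
shift [ 446.9 -464.    81.3] rot [  0.     0.   -75.86]
```

>>> arm_command:
  motion:
    - {"x":30,"y":-31,"z":0,"rx":0,"ry":0,"rz":-5,"hand":-1}
    - {"x":70,"y":-73,"z":0,"rx":0,"ry":0,"rz":-12,"hand":-1}
    - {"x":112,"y":-116,"z":0,"rx":0,"ry":0,"rz":-19,"hand":-1}
    - {"x":154,"y":-160,"z":0,"rx":0,"ry":0,"rz":-26,"hand":-1}
    - {"x":196,"y":-204,"z":0,"rx":0,"ry":0,"rz":-33,"hand":-1}
    - {"x":238,"y":-248,"z":0,"rx":0,"ry":0,"rz":-40,"hand":-1}
    - {"x":280,"y":-291,"z":0,"rx":0,"ry":0,"rz":-47,"hand":-1}
    - {"x":322,"y":-335,"z":0,"rx":0,"ry":0,"rz":-54,"hand":-1}
    - {"x":364,"y":-378,"z":0,"rx":0,"ry":0,"rz":-61,"hand":-1}
    - {"x":398,"y":-413,"z":0,"rx":0,"ry":0,"rz":-68,"hand":-1}

```text
clock: 3.0
tcp_pos: [0.4264, -0.0578, 0.2316]
orientation: [0.001, 0.752, 0.659, 0.0]
wrist_force: [0.9, -0.4, -0.4]
finger_gap: 0.0856
```

```bash
python3 -c "
from h import *
go(.4605,.0015,.15)"
```

```text
clock 3.0 tcp [ 0.4264 -0.0578  0.2316] gap 0.0856 F [ 0.9 -0.4 -0.4]
shift [63.3 25.9 81.6] rot [ 0.06  0.02 -7.56]
```

>>> arm_command:
  motion:
    - {"x":30,"y":13,"z":0,"rx":0,"ry":0,"rz":-4,"hand":-1}
    - {"x":63,"y":26,"z":20,"rx":0,"ry":0,"rz":-7.5,"hand":-1}
    - {"x":63,"y":26,"z":60,"rx":0,"ry":0,"rz":-7.5,"hand":-1}
    - {"x":63,"y":26,"z":80,"rx":0,"ry":0,"rz":-7.5,"hand":-1}
    - {"x":63,"y":26,"z":80,"rx":0,"ry":0,"rz":-7.5,"hand":-1}

```text
clock: 3.62
tcp_pos: [0.4585, -0.0007, 0.1499]
orientation: [-0.001, 0.709, 0.705, -0.001]
wrist_force: [-0.1, -0.3, 0.6]
finger_gap: 0.085
```

```bash
python3 - <<'E'
from h import *
go(.4605,.0015,.062)
p=viewer.read_camera('wrist');save(p,'w1.png')
W=cloud(p)
print(fitc(W,(.46,.0015),.02,(.07,.105),.04),fitc(W,(.46,.0015),.0295,(.004,.012),.04))
E
```

```text
clock 3.625 tcp [ 0.4585 -0.0007  0.1499] gap 0.085 F [-0.1 -0.3  0.6]
shift [ 2.1  2.3 87.9] rot [-0.2  -0.03 -0.34]
(array([0.4606, 0.0058]), 2731, 0.0022) (array([0.4606, 0.0025]), 119, 0.0001)
```

View pics/w1.png

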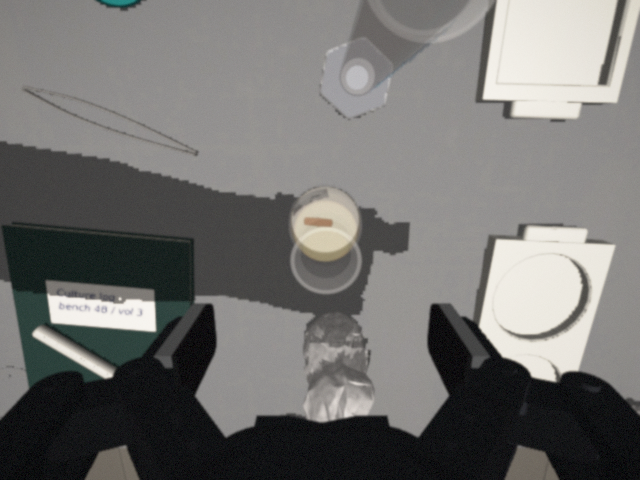

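The wrist view shows flask 1 (rim at 325,262) centred between the jaws, with short foil behind it and clear of them. I'll descend and grip.

>>> arm_command:
  motion:
    - {"x":1,"y":1,"z":20,"rx":0,"ry":0,"rz":0,"hand":-1}
    - {"x":3,"y":2,"z":50,"rx":0,"ry":0,"rz":0,"hand":-1}
    - {"x":3,"y":2,"z":78,"rx":0,"ry":0,"rz":0,"hand":-1}
    - {"x":3,"y":2,"z":88,"rx":0,"ry":0,"rz":0,"hand":-1}
    - {"x":3,"y":2,"z":88,"rx":0,"ry":0,"rz":0,"hand":0.3}
    - {"x":3,"y":2,"z":88,"rx":0,"ry":0,"rz":0,"hand":1}
    - {"x":3,"y":2,"z":88,"rx":0,"ry":0,"rz":0,"hand":1}
    - {"x":3,"y":2,"z":88,"rx":0,"ry":0,"rz":0,"hand":1}
    - {"x":3,"y":2,"z":88,"rx":0,"ry":0,"rz":0,"hand":1}
    - {"x":3,"y":2,"z":88,"rx":0,"ry":0,"rz":0,"hand":1}
  force: 35

```text
clock: 4.92
tcp_pos: [0.463, 0.0017, 0.0646]
orientation: [0.001, 0.709, 0.705, 0.001]
wrist_force: [-0.0, -0.4, 5.3]
finger_gap: 0.0382
```

```bash
python3 -c "
from h import *
go(.6423,-.062,.19)"
```

```text
clock 4.925 tcp [0.463  0.0017 0.0646] gap 0.0382 F [-0.  -0.4  5.3]
shift [ -62.7  180.1 -124.9] rot [ 0.14  0.03 -0.36]
```

>>> arm_command:
  motion:
    - {"x":0,"y":0,"z":-5,"rx":0,"ry":0,"rz":0,"hand":1}
    - {"x":0,"y":0,"z":-20,"rx":0,"ry":0,"rz":0,"hand":1}
    - {"x":0,"y":0,"z":-40,"rx":0,"ry":0,"rz":0,"hand":1}
    - {"x":-4,"y":10,"z":-55,"rx":0,"ry":0,"rz":0,"hand":1}
    - {"x":-11,"y":32,"z":-62,"rx":0,"ry":0,"rz":0,"hand":1}
    - {"x":-22,"y":64,"z":-65,"rx":0,"ry":0,"rz":0,"hand":1}
    - {"x":-36,"y":104,"z":-65,"rx":0,"ry":0,"rz":0,"hand":1}
    - {"x":-50,"y":142,"z":-65,"rx":0,"ry":0,"rz":0,"hand":1}
    - {"x":-58,"y":167,"z":-65,"rx":0,"ry":0,"rz":0,"hand":1}
    - {"x":-62,"y":178,"z":-65,"rx":0,"ry":0,"rz":0,"hand":1}

```text
clock: 6.18
tcp_pos: [0.6404, -0.0617, 0.1279]
orientation: [-0.0, 0.709, 0.705, -0.0]
wrist_force: [-0.9, 0.2, -1.6]
finger_gap: 0.038
```

```bash
python3 - <<'E'
from h import *
go(.6423,-.062,.0695)
p=viewer.read_camera('wrist');save(p,'w2.png')
E
```

```text
clock 6.175 tcp [ 0.6404 -0.0617  0.1279] gap 0.038 F [-0.9  0.2 -1.6]
shift [-0.3  1.9 58.4] rot [-0.02  0.   -0.38]
```

View pics/w2.png

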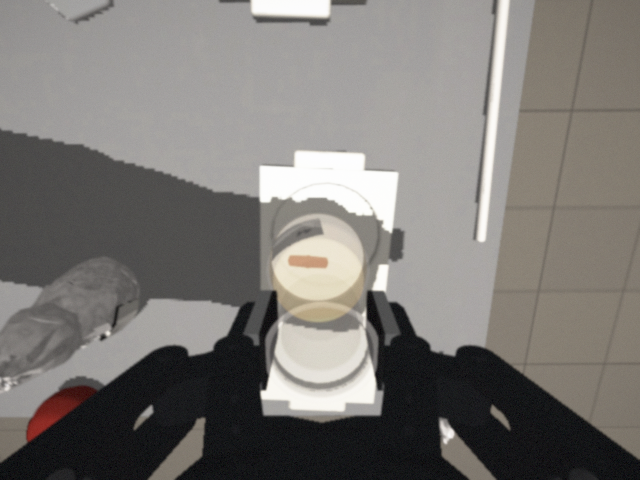

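The flask is held upright over the round +y well. I'll lower it.

>>> arm_command:
  motion:
    - {"x":0,"y":1,"z":12,"rx":0,"ry":0,"rz":0,"hand":1}
    - {"x":0,"y":2,"z":30,"rx":0,"ry":0,"rz":0,"hand":1}
    - {"x":0,"y":2,"z":45,"rx":0,"ry":0,"rz":0,"hand":1}
    - {"x":0,"y":2,"z":53,"rx":0,"ry":0,"rz":0,"hand":1}
    - {"x":0,"y":2,"z":56,"rx":0,"ry":0,"rz":0,"hand":1}
    - {"x":0,"y":2,"z":57,"rx":0,"ry":0,"rz":0,"hand":1}
    - {"x":0,"y":2,"z":57,"rx":0,"ry":0,"rz":0,"hand":1}

```text
clock: 7.1
tcp_pos: [0.6419, -0.0613, 0.0718]
orientation: [0.0, 0.709, 0.705, 0.0]
wrist_force: [-0.0, -0.1, -1.2]
finger_gap: 0.0379
```

```bash
python3 - <<'E'
from h import *
go(.6423,-.062,.0695)
E
```

```text
clock 7.1 tcp [ 0.6419 -0.0613  0.0718] gap 0.0379 F [-0.  -0.1 -1.2]
shift [-0.7  0.4  2.3] rot [ 0.06  0.02 -0.36]
```

>>> arm_command:
  motion:
    - {"x":0,"y":0,"z":2,"rx":0,"ry":0,"rz":0,"hand":1}
    - {"x":0,"y":0,"z":3,"rx":0,"ry":0,"rz":0,"hand":1}
    - {"x":0,"y":0,"z":3,"rx":0,"ry":0,"rz":0,"hand":1}

```text
clock: 7.48
tcp_pos: [0.6417, -0.0613, 0.0688]
orientation: [0.0, 0.709, 0.705, 0.0]
wrist_force: [-1.0, 0.6, 2.7]
finger_gap: 0.0381
```

>>> arm_command:
  motion:
    - {"x":0,"y":0,"z":0,"rx":0,"ry":0,"rz":0,"hand":0}
    - {"x":0,"y":0,"z":0,"rx":0,"ry":0,"rz":0,"hand":-0.5}
    - {"x":0,"y":0,"z":0,"rx":0,"ry":0,"rz":0,"hand":-1}
    - {"x":0,"y":0,"z":0,"rx":0,"ry":0,"rz":0,"hand":-1}
    - {"x":0,"y":0,"z":-10,"rx":0,"ry":0,"rz":0,"hand":-1}
    - {"x":0,"y":0,"z":-40,"rx":0,"ry":0,"rz":0,"hand":-1}
    - {"x":0,"y":0,"z":-80,"rx":0,"ry":0,"rz":0,"hand":-1}
    - {"x":0,"y":0,"z":-110,"rx":0,"ry":0,"rz":0,"hand":-1}

```text
clock: 8.48
tcp_pos: [0.642, -0.0613, 0.1809]
orientation: [0.001, 0.709, 0.705, 0.001]
wrist_force: [-0.1, 0.1, 0.0]
finger_gap: 0.0854
```

```bash
python3 - <<'E'
from h import *
go(.427,-.2185,.13)
p=viewer.read_camera('scene');save(p,'s2.png')
W=cloud(p);print(fitc(W,(.642,-.062),.02,(.074,.11),.04),fitc(W,(.427,-.2185),.0255,(.022,.032),.04))
E
```

```text
clock 8.475 tcp [ 0.642  -0.0613  0.1809] gap 0.0854 F [-0.1  0.1  0. ]
shift [-158.5 -214.2   50.6] rot [ 0.12  0.03 -0.36]
(array([ 0.639 , -0.0632]), 407, 0.0034) (array([ 0.427, -0.219]), 102, 0.0006)
```

View pics/s2.png

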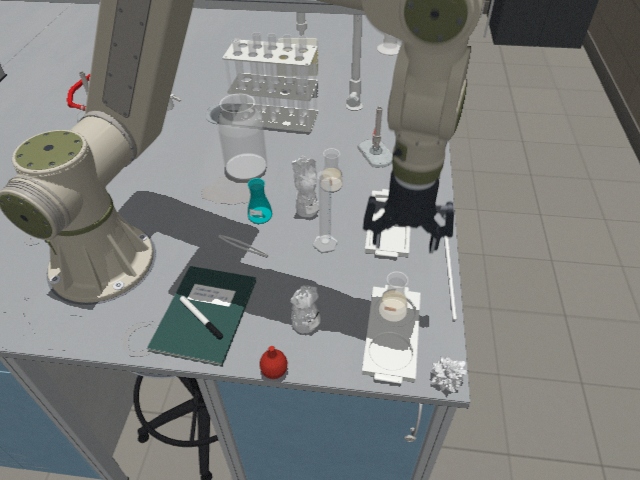

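>>> arm_command:
  motion:
    - {"x":-12,"y":-16,"z":0,"rx":0,"ry":0,"rz":0,"hand":-1}
    - {"x":-35,"y":-47,"z":0,"rx":0,"ry":0,"rz":0,"hand":-1}
    - {"x":-62,"y":-84,"z":0,"rx":0,"ry":0,"rz":0,"hand":-1}
    - {"x":-90,"y":-122,"z":0,"rx":0,"ry":0,"rz":0,"hand":-1}
    - {"x":-118,"y":-160,"z":0,"rx":0,"ry":0,"rz":0,"hand":-1}
    - {"x":-145,"y":-197,"z":10,"rx":0,"ry":0,"rz":0,"hand":-1}
    - {"x":-158,"y":-214,"z":35,"rx":0,"ry":0,"rz":0,"hand":-1}
    - {"x":-158,"y":-214,"z":50,"rx":0,"ry":0,"rz":0,"hand":-1}
    - {"x":-158,"y":-214,"z":50,"rx":0,"ry":0,"rz":0,"hand":-1}

```text
clock: 9.65
tcp_pos: [0.4263, -0.2173, 0.1276]
orientation: [-0.001, 0.709, 0.705, 0.0]
wrist_force: [0.3, -0.5, 0.2]
finger_gap: 0.0855
```

```bash
python3 - <<'E'
from h import *
go(.427,-.2185,.008)
p=viewer.read_camera('wrist');save(p,'w3.png')
W=cloud(p);print(fitc(W,(.427,-.2185),.0255,(.022,.032),.04))
E
```

```text
clock 9.65 tcp [ 0.4263 -0.2173  0.1276] gap 0.0855 F [ 0.3 -0.5  0.2]
shift [ -1.4   0.8 119.6] rot [-0.06 -0.07 -0.36]
(array([ 0.4269, -0.2188]), 293, 0.0003)
```

View pics/w3.png

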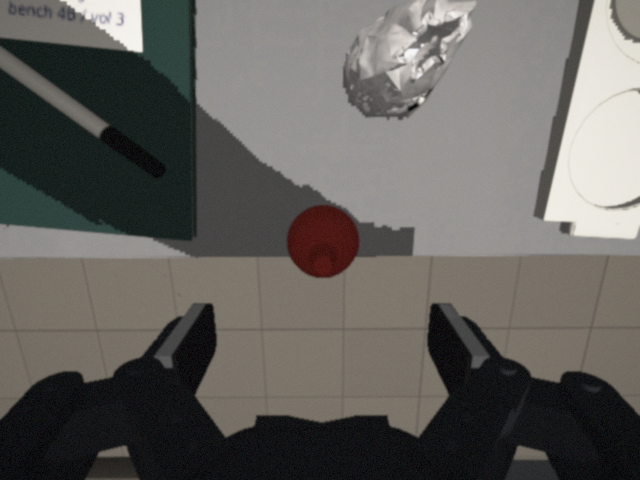

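The bulb (323,242) is centred between the jaws, and the book edge at col 193 is about 95 mm away, clear of the fingers.

>>> arm_command:
  motion:
    - {"x":-1,"y":1,"z":25,"rx":0,"ry":0,"rz":0,"hand":-1}
    - {"x":-1,"y":1,"z":60,"rx":0,"ry":0,"rz":0,"hand":-1}
    - {"x":-1,"y":1,"z":95,"rx":0,"ry":0,"rz":0,"hand":-1}
    - {"x":-1,"y":1,"z":112,"rx":0,"ry":0,"rz":0,"hand":-1}
    - {"x":-1,"y":1,"z":118,"rx":0,"ry":0,"rz":0,"hand":-1}
    - {"x":-1,"y":1,"z":118,"rx":0,"ry":0,"rz":0,"hand":-1}

```text
clock: 10.45
tcp_pos: [0.4284, -0.2188, 0.0108]
orientation: [0.0, 0.709, 0.705, 0.0]
wrist_force: [-0.3, -0.5, 0.7]
finger_gap: 0.0855
```

>>> arm_command:
  motion:
    - {"x":0,"y":0,"z":0,"rx":0,"ry":0,"rz":0,"hand":0}
    - {"x":0,"y":0,"z":0,"rx":0,"ry":0,"rz":0,"hand":1}
    - {"x":0,"y":0,"z":0,"rx":0,"ry":0,"rz":0,"hand":1}
    - {"x":0,"y":0,"z":0,"rx":0,"ry":0,"rz":0,"hand":1}
    - {"x":0,"y":0,"z":0,"rx":0,"ry":0,"rz":0,"hand":1}
  force: 35

```text
clock: 11.08
tcp_pos: [0.4281, -0.2193, 0.0115]
orientation: [0.001, 0.709, 0.705, 0.0]
wrist_force: [-0.7, 0.3, 6.3]
finger_gap: 0.0484
```

```bash
python3 - <<'E'
from h import *
go(.637,-.157,.11)
p=viewer.read_camera('scene');save(p,'s3.png')
im=cv2.imread('pics/s3.png');cv2.imwrite('pics/s3c.png',cv2.resize(im[270:400,200:400],None,fx=4,fy=4))
E
```

```text
clock 11.075 tcp [ 0.4281 -0.2193  0.0115] gap 0.0484 F [-0.7  0.3  6.3]
shift [ 63.6 208.6 -98.2] rot [ 0.09  0.07 -0.37]
```

View pics/s3c.png

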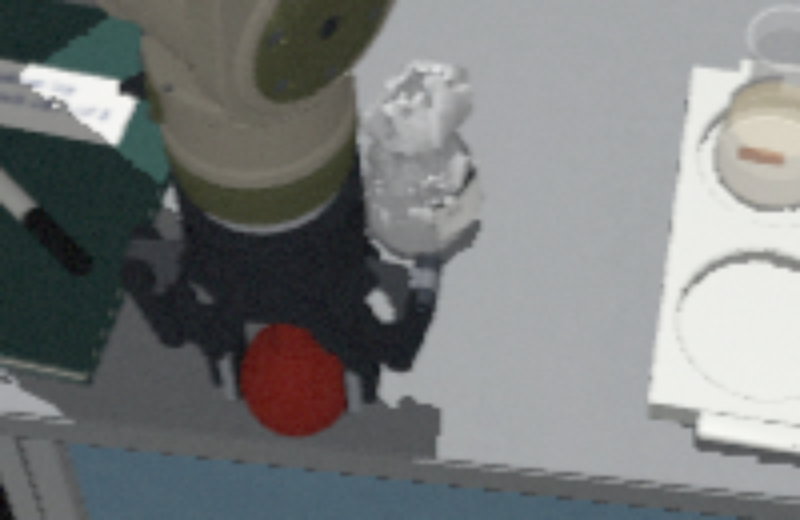

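>>> arm_command:
  motion:
    - {"x":0,"y":0,"z":-6,"rx":0,"ry":0,"rz":0,"hand":1}
    - {"x":0,"y":0,"z":-25,"rx":0,"ry":0,"rz":0,"hand":1}
    - {"x":0,"y":0,"z":-55,"rx":0,"ry":0,"rz":0,"hand":1}
    - {"x":0,"y":10,"z":-75,"rx":0,"ry":0,"rz":0,"hand":1}
    - {"x":5,"y":40,"z":-85,"rx":0,"ry":0,"rz":0,"hand":1}
    - {"x":15,"y":85,"z":-85,"rx":0,"ry":0,"rz":0,"hand":1}
    - {"x":30,"y":130,"z":-85,"rx":0,"ry":0,"rz":0,"hand":1}
    - {"x":48,"y":172,"z":-85,"rx":0,"ry":0,"rz":0,"hand":1}
    - {"x":60,"y":200,"z":-85,"rx":0,"ry":0,"rz":0,"hand":1}
    - {"x":63,"y":208,"z":-85,"rx":0,"ry":0,"rz":0,"hand":1}

```text
clock: 12.38
tcp_pos: [0.6372, -0.1563, 0.0952]
orientation: [0.0, 0.709, 0.706, 0.0]
wrist_force: [-1.7, -0.7, -0.1]
finger_gap: 0.0486
```

```bash
python3 - <<'E'
from h import *
go(.637,-.157,.0165)
p=viewer.read_camera('scene');save(p,'s4.png')
im=cv2.imread('pics/s4.png');cv2.imwrite('pics/s4c.png',cv2.resize(im[250:400,300:500],None,fx=4,fy=4))
E
```

```text
clock 12.375 tcp [ 0.6372 -0.1563  0.0952] gap 0.0486 F [-1.7 -0.7 -0.1]
shift [-0.7 -0.2 78.7] rot [ 0.01  0.01 -0.26]
```

View pics/s4c.png

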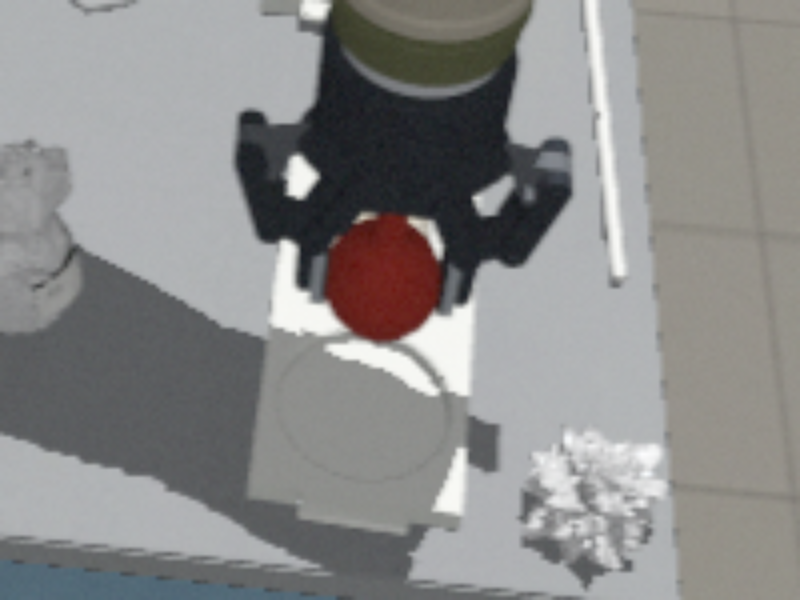

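>>> arm_command:
  motion:
    - {"x":0,"y":0,"z":15,"rx":0,"ry":0,"rz":0,"hand":1}
    - {"x":0,"y":0,"z":38,"rx":0,"ry":0,"rz":0,"hand":1}
    - {"x":0,"y":0,"z":58,"rx":0,"ry":0,"rz":0,"hand":1}
    - {"x":0,"y":0,"z":70,"rx":0,"ry":0,"rz":0,"hand":1}
    - {"x":0,"y":0,"z":76,"rx":0,"ry":0,"rz":0,"hand":1}
    - {"x":0,"y":0,"z":76,"rx":0,"ry":0,"rz":0,"hand":1}
    - {"x":0,"y":0,"z":76,"rx":0,"ry":0,"rz":0,"hand":1}

```text
clock: 13.3
tcp_pos: [0.6364, -0.1574, 0.0201]
orientation: [0.001, 0.709, 0.705, 0.0]
wrist_force: [-0.5, -0.6, -0.5]
finger_gap: 0.0485
```

>>> arm_command:
  motion:
    - {"x":0,"y":0,"z":2,"rx":0,"ry":0,"rz":0,"hand":1}
    - {"x":0,"y":0,"z":4,"rx":0,"ry":0,"rz":0,"hand":1}
    - {"x":0,"y":0,"z":5,"rx":0,"ry":0,"rz":0,"hand":1}
    - {"x":0,"y":0,"z":5,"rx":0,"ry":0,"rz":0,"hand":1}

```text
clock: 13.8
tcp_pos: [0.6363, -0.1572, 0.0156]
orientation: [0.001, 0.709, 0.705, 0.0]
wrist_force: [-2.5, 0.2, 5.8]
finger_gap: 0.048
```

>>> arm_command:
  motion:
    - {"x":0,"y":0,"z":0,"rx":0,"ry":0,"rz":0,"hand":0}
    - {"x":0,"y":0,"z":0,"rx":0,"ry":0,"rz":0,"hand":-0.5}
    - {"x":0,"y":0,"z":0,"rx":0,"ry":0,"rz":0,"hand":-1}
    - {"x":0,"y":0,"z":0,"rx":0,"ry":0,"rz":0,"hand":-1}
    - {"x":0,"y":0,"z":-10,"rx":0,"ry":0,"rz":0,"hand":-1}
    - {"x":0,"y":0,"z":-40,"rx":0,"ry":0,"rz":0,"hand":-1}
    - {"x":0,"y":0,"z":-90,"rx":0,"ry":0,"rz":0,"hand":-1}
    - {"x":0,"y":0,"z":-150,"rx":0,"ry":0,"rz":0,"hand":-1}
    - {"x":0,"y":0,"z":-195,"rx":0,"ry":0,"rz":0,"hand":-1}
    - {"x":0,"y":0,"z":-205,"rx":0,"ry":0,"rz":0,"hand":-1}

```text
clock: 15.05
tcp_pos: [0.6377, -0.1578, 0.2245]
orientation: [0.004, 0.709, 0.705, 0.002]
wrist_force: [-0.1, -0.4, 0.3]
finger_gap: 0.0852
```

```bash
python3 - <<'E'
from h import *
go(.475,.315,.24)
p=viewer.read_camera('scene');save(p,'s5.png')
W=cloud(p);print(fitc(W,(.637,-.157),.0255,(.026,.036),.04))
im=cv2.imread('pics/s5.png');cv2.imwrite('pics/s5c.png',cv2.resize(im[250:400,300:500],None,fx=4,fy=4))
E
```

```text
clock 15.05 tcp [ 0.6377 -0.1578  0.2245] gap 0.0852 F [-0.1 -0.4  0.3]
shift [ 471.8 -165.5  -18. ] rot [ 0.42  0.16 -0.36]
(array([ 0.6364, -0.157 ]), 99, 0.0006)
```

View pics/s5c.png

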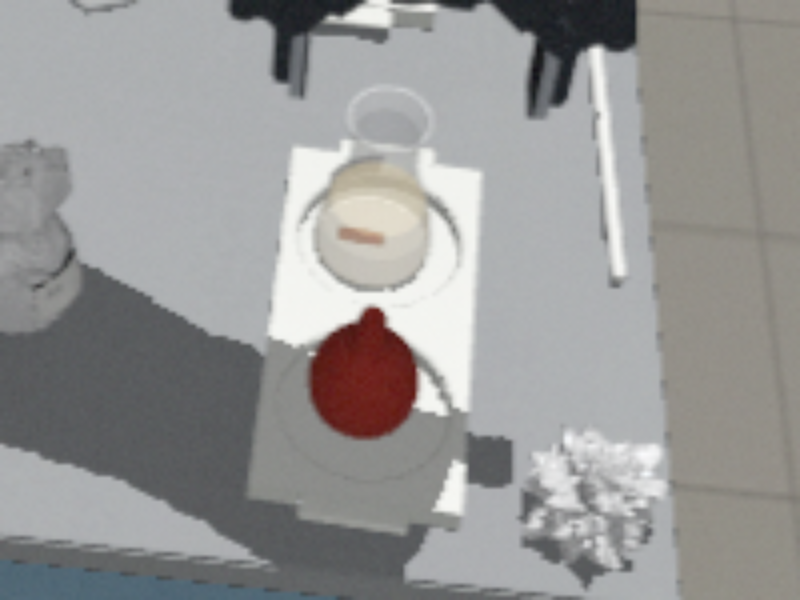

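The round kit is standing properly: the bulb is at (.6364,-.157), in the centre of its well. Next I'll check for obstacles around flask 2 and the square tray's +y well while moving.

>>> arm_command:
  motion:
    - {"x":20,"y":-7,"z":-6,"rx":0,"ry":0,"rz":0,"hand":-1}
    - {"x":60,"y":-21,"z":-12,"rx":0,"ry":0,"rz":0,"hand":-1}
    - {"x":112,"y":-39,"z":-15,"rx":0,"ry":0,"rz":0,"hand":-1}
    - {"x":166,"y":-58,"z":-15,"rx":0,"ry":0,"rz":0,"hand":-1}
    - {"x":220,"y":-77,"z":-15,"rx":0,"ry":0,"rz":0,"hand":-1}
    - {"x":274,"y":-96,"z":-15,"rx":0,"ry":0,"rz":0,"hand":-1}
    - {"x":328,"y":-115,"z":-15,"rx":0,"ry":0,"rz":0,"hand":-1}
    - {"x":382,"y":-134,"z":-15,"rx":0,"ry":0,"rz":0,"hand":-1}
    - {"x":432,"y":-152,"z":-15,"rx":0,"ry":0,"rz":0,"hand":-1}
    - {"x":465,"y":-164,"z":-15,"rx":0,"ry":0,"rz":0,"hand":-1}

```text
clock: 16.35
tcp_pos: [0.4714, 0.3111, 0.2324]
orientation: [-0.001, 0.708, 0.706, -0.002]
wrist_force: [-0.2, -0.1, 0.3]
finger_gap: 0.0853
```

```bash
python3 - <<'E'
from h import *
go(.475,.315,.15)
p=viewer.read_camera('wrist');save(p,'w5.png')
W=cloud(p)
print(fitc(W,(.475,.315),.02,(.07,.105),.04),fitc(W,(.475,.315),.0295,(.004,.012),.04))
for nm,lo,hi in [('tall',(.36,.17),(.47,.27)),('beyond y',(.4,.36),(.72,.6)),('bottle',(.66,.25),(.8,.5))]:
    q=W[(W[:,0]>lo[0])&(W[:,0]<hi[0])&(W[:,1]>lo[1])&(W[:,1]<hi[1])&(W[:,2]>.03)]
    if len(q): print(nm,len(q),np.percentile(q,1,axis=0).round(3),np.percentile(q,99,axis=0).round(3))
E
```

```text
clock 16.35 tcp [0.4714 0.3111 0.2324] gap 0.0853 F [-0.2 -0.1  0.3]
shift [ 4.   3.9 82.4] rot [-0.21  0.07 -0.2 ]
(array([0.4749, 0.3192]), 1278, 0.0022) (array([0.4749, 0.3161]), 66, 0.0001)
tall 5236 [0.402 0.195 0.032] [0.451 0.241 0.164]
beyond y 14066 [0.573 0.361 0.031] [0.713 0.478 0.153]
bottle 6020 [0.66  0.334 0.031] [0.723 0.481 0.153]
```

View pics/w5.png

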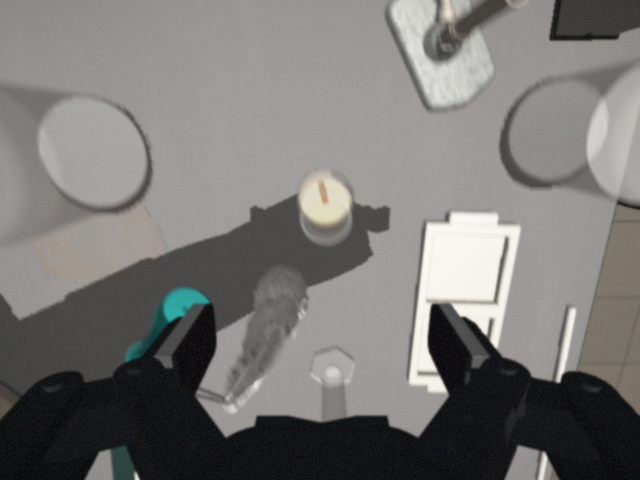

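Flask 2 (325,205 in the wrist view) is clear with amber broth and a red stir bar, so it is the right one. The tall foil flask reaches only y=.241, clear of the gripper.

>>> arm_command:
  motion:
    - {"x":5,"y":4,"z":20,"rx":0,"ry":0,"rz":0,"hand":-1}
    - {"x":5,"y":4,"z":60,"rx":0,"ry":0,"rz":0,"hand":-1}
    - {"x":5,"y":4,"z":105,"rx":0,"ry":0,"rz":0,"hand":-1}
    - {"x":5,"y":4,"z":140,"rx":0,"ry":0,"rz":0,"hand":-1}
    - {"x":5,"y":4,"z":160,"rx":0,"ry":0,"rz":0,"hand":-1}
    - {"x":5,"y":4,"z":168,"rx":0,"ry":0,"rz":0,"hand":-1}
    - {"x":5,"y":4,"z":168,"rx":0,"ry":0,"rz":0,"hand":-1}

```text
clock: 17.27
tcp_pos: [0.4776, 0.3136, 0.0654]
orientation: [-0.0, 0.709, 0.705, -0.001]
wrist_force: [0.8, -0.9, 0.6]
finger_gap: 0.0856
```

>>> arm_command:
  motion:
    - {"x":0,"y":0,"z":0,"rx":0,"ry":0,"rz":0,"hand":0.3}
    - {"x":0,"y":0,"z":0,"rx":0,"ry":0,"rz":0,"hand":1}
    - {"x":0,"y":0,"z":0,"rx":0,"ry":0,"rz":0,"hand":1}
    - {"x":0,"y":0,"z":0,"rx":0,"ry":0,"rz":0,"hand":1}
    - {"x":0,"y":0,"z":0,"rx":0,"ry":0,"rz":0,"hand":1}
    - {"x":0,"y":0,"z":0,"rx":0,"ry":0,"rz":0,"hand":1}

```text
clock: 18.02
tcp_pos: [0.4792, 0.3141, 0.0672]
orientation: [0.0, 0.709, 0.705, 0.001]
wrist_force: [-1.5, 0.3, 5.7]
finger_gap: 0.0379
```

```bash
python3 - <<'E'
from h import *
go(.6258,.2393,.13)
E
```

```text
clock 18.025 tcp [0.4792 0.3141 0.0672] gap 0.0379 F [-1.5  0.3  5.7]
shift [-73.9 147.1 -62.7] rot [ 0.07 -0.04 -0.36]
```

>>> arm_command:
  motion:
    - {"x":0,"y":0,"z":-5,"rx":0,"ry":0,"rz":0,"hand":1}
    - {"x":0,"y":0,"z":-20,"rx":0,"ry":0,"rz":0,"hand":1}
    - {"x":0,"y":0,"z":-40,"rx":0,"ry":0,"rz":0,"hand":1}
    - {"x":-5,"y":10,"z":-55,"rx":0,"ry":0,"rz":0,"hand":1}
    - {"x":-15,"y":30,"z":-62,"rx":0,"ry":0,"rz":0,"hand":1}
    - {"x":-30,"y":59,"z":-65,"rx":0,"ry":0,"rz":0,"hand":1}
    - {"x":-46,"y":92,"z":-65,"rx":0,"ry":0,"rz":0,"hand":1}
    - {"x":-60,"y":120,"z":-65,"rx":0,"ry":0,"rz":0,"hand":1}
    - {"x":-70,"y":139,"z":-65,"rx":0,"ry":0,"rz":0,"hand":1}
    - {"x":-74,"y":146,"z":-65,"rx":0,"ry":0,"rz":0,"hand":1}

```text
clock: 19.27
tcp_pos: [0.6255, 0.2381, 0.1316]
orientation: [0.0, 0.71, 0.704, 0.0]
wrist_force: [-0.5, -0.1, -0.6]
finger_gap: 0.0377
```

```bash
python3 - <<'E'
from h import *
go(.6258,.2393,.0712)
p=viewer.read_camera('wrist');save(p,'w6.png')
E
```

```text
clock 19.275 tcp [0.6255 0.2381 0.1316] gap 0.0377 F [-0.5 -0.1 -0.6]
shift [ 1.2  0.2 60.4] rot [ 0.03  0.   -0.44]
```

View pics/w6.png

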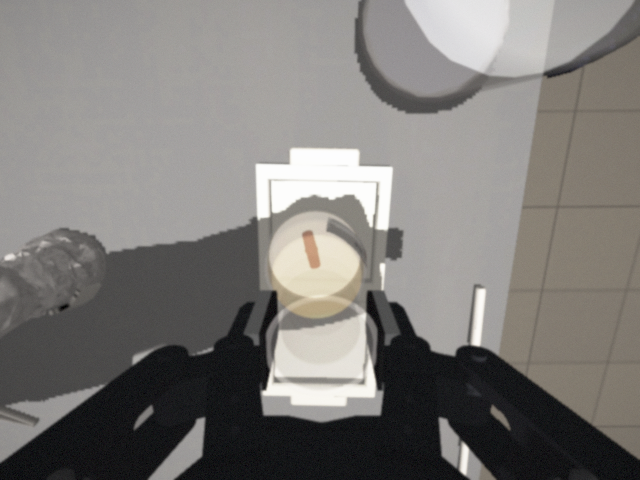

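>>> arm_command:
  motion:
    - {"x":1,"y":0,"z":12,"rx":0,"ry":0,"rz":0,"hand":1}
    - {"x":1,"y":0,"z":30,"rx":0,"ry":0,"rz":0,"hand":1}
    - {"x":1,"y":0,"z":46,"rx":0,"ry":0,"rz":0,"hand":1}
    - {"x":1,"y":0,"z":54,"rx":0,"ry":0,"rz":0,"hand":1}
    - {"x":1,"y":0,"z":58,"rx":0,"ry":0,"rz":0,"hand":1}
    - {"x":1,"y":0,"z":60,"rx":0,"ry":0,"rz":0,"hand":1}
    - {"x":1,"y":0,"z":61,"rx":0,"ry":0,"rz":0,"hand":1}
    - {"x":1,"y":0,"z":61,"rx":0,"ry":0,"rz":0,"hand":1}

```text
clock: 20.32
tcp_pos: [0.6247, 0.24, 0.0713]
orientation: [0.0, 0.709, 0.705, 0.0]
wrist_force: [-1.9, -0.4, 4.0]
finger_gap: 0.038
```

Contact made (4 N) at the expected height. I'll release.

>>> arm_command:
  motion:
    - {"x":0,"y":0,"z":0,"rx":0,"ry":0,"rz":0,"hand":0}
    - {"x":0,"y":0,"z":0,"rx":0,"ry":0,"rz":0,"hand":-0.5}
    - {"x":0,"y":0,"z":0,"rx":0,"ry":0,"rz":0,"hand":-1}
    - {"x":0,"y":0,"z":0,"rx":0,"ry":0,"rz":0,"hand":-1}
    - {"x":0,"y":0,"z":-10,"rx":0,"ry":0,"rz":0,"hand":-1}
    - {"x":0,"y":0,"z":-40,"rx":0,"ry":0,"rz":0,"hand":-1}
    - {"x":0,"y":0,"z":-85,"rx":0,"ry":0,"rz":0,"hand":-1}
    - {"x":0,"y":0,"z":-130,"rx":0,"ry":0,"rz":0,"hand":-1}
    - {"x":0,"y":0,"z":-155,"rx":0,"ry":0,"rz":0,"hand":-1}

```text
clock: 21.45
tcp_pos: [0.6254, 0.2402, 0.2293]
orientation: [0.001, 0.709, 0.705, 0.002]
wrist_force: [0.1, 0.1, -0.7]
finger_gap: 0.0857
```

```bash
python3 - <<'E'
from h import *
go(.469,-.107,.23)
E
```

```text
clock 21.45 tcp [0.6254 0.2402 0.2293] gap 0.0857 F [ 0.1  0.1 -0.7]
shift [-348.2 -154.2   -1.8] rot [ 0.27 -0.06 -0.36]
```

>>> arm_command:
  motion:
    - {"x":-18,"y":0,"z":0,"rx":0,"ry":0,"rz":0,"hand":-1}
    - {"x":-54,"y":-5,"z":0,"rx":0,"ry":0,"rz":0,"hand":-1}
    - {"x":-102,"y":-17,"z":0,"rx":0,"ry":0,"rz":0,"hand":-1}
    - {"x":-152,"y":-40,"z":0,"rx":0,"ry":0,"rz":0,"hand":-1}
    - {"x":-200,"y":-66,"z":0,"rx":0,"ry":0,"rz":0,"hand":-1}
    - {"x":-248,"y":-95,"z":0,"rx":0,"ry":0,"rz":0,"hand":-1}
    - {"x":-295,"y":-124,"z":0,"rx":0,"ry":0,"rz":0,"hand":-1}
    - {"x":-332,"y":-145,"z":10,"rx":0,"ry":0,"rz":0,"hand":-1}
    - {"x":-347,"y":-154,"z":35,"rx":0,"ry":0,"rz":0,"hand":-1}
    - {"x":-347,"y":-154,"z":55,"rx":0,"ry":0,"rz":0,"hand":-1}

```text
clock: 22.7
tcp_pos: [0.466, -0.1077, 0.1685]
orientation: [-0.001, 0.711, 0.704, -0.001]
wrist_force: [0.1, -0.0, -0.2]
finger_gap: 0.0855
```

```bash
python3 - <<'E'
from h import *
go(.4685,-.107,.055)
p=viewer.read_camera('wrist');save(p,'w7.png')
W=cloud(p)
print(fitc(W,(.469,-.107),.0195,(.055,.095),.04),fitc(W,(.469,-.107),.0275,(.015,.05),.04))
q=W[np.hypot(W[:,0]-.469,W[:,1]+.107)<.05];print(np.percentile(q[:,2],99.8))
p=viewer.read_camera('scene');save(p,'s7.png')
E
```

```text
clock 22.7 tcp [ 0.466  -0.1077  0.1685] gap 0.0855 F [ 0.1 -0.  -0.2]
shift [  0.7   2.7 113.5] rot [-0.11 -0.01 -0.56]
(array([ 0.4698, -0.1062]), 1700, 0.0021) (array([ 0.468 , -0.1106]), 830, 0.001)
0.2666110180906143
```

View pics/w7.png

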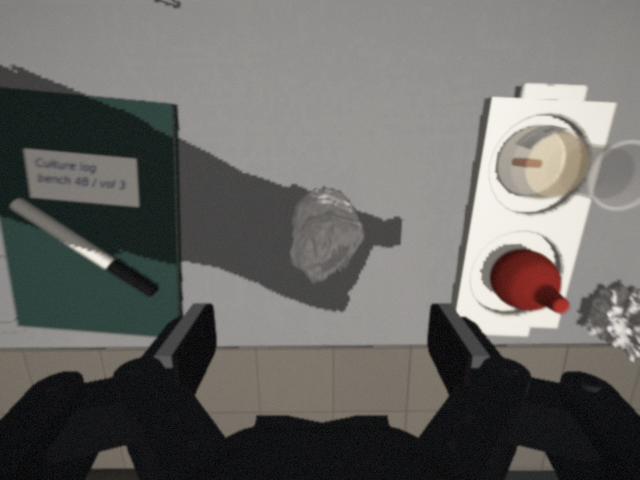

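View pics/s7.png

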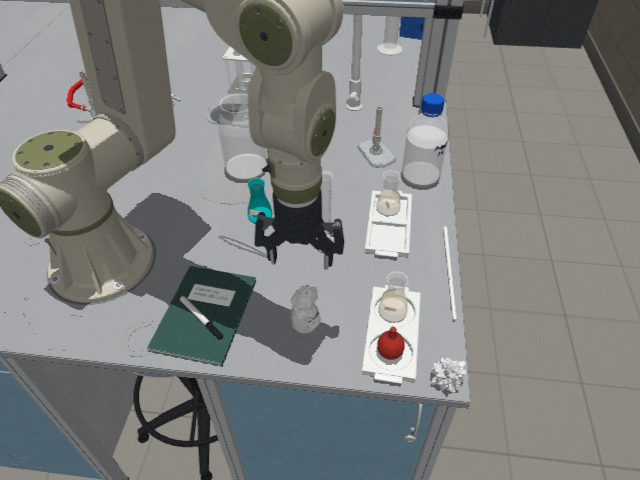

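Both flasks and the bulb stand in their wells, and the short foil flask is centred between the jaws. I'll grip it.

>>> arm_command:
  motion:
    - {"x":0,"y":2,"z":20,"rx":0,"ry":0,"rz":0,"hand":-1}
    - {"x":0,"y":3,"z":55,"rx":0,"ry":0,"rz":0,"hand":-1}
    - {"x":0,"y":3,"z":90,"rx":0,"ry":0,"rz":0,"hand":-1}
    - {"x":0,"y":3,"z":108,"rx":0,"ry":0,"rz":0,"hand":-1}
    - {"x":0,"y":3,"z":114,"rx":0,"ry":0,"rz":0,"hand":-1}
    - {"x":0,"y":3,"z":114,"rx":0,"ry":0,"rz":0,"hand":-1}

```text
clock: 23.55
tcp_pos: [0.4713, -0.1062, 0.0565]
orientation: [0.0, 0.709, 0.705, -0.0]
wrist_force: [0.0, 0.4, 0.4]
finger_gap: 0.0853
```

>>> arm_command:
  motion:
    - {"x":0,"y":0,"z":0,"rx":0,"ry":0,"rz":0,"hand":0.3}
    - {"x":0,"y":0,"z":0,"rx":0,"ry":0,"rz":0,"hand":1}
    - {"x":0,"y":0,"z":0,"rx":0,"ry":0,"rz":0,"hand":1}
    - {"x":0,"y":0,"z":0,"rx":0,"ry":0,"rz":0,"hand":1}
    - {"x":0,"y":0,"z":0,"rx":0,"ry":0,"rz":0,"hand":1}
    - {"x":0,"y":0,"z":0,"rx":0,"ry":0,"rz":0,"hand":1}

```text
clock: 24.3
tcp_pos: [0.4713, -0.1062, 0.0565]
orientation: [0.0, 0.709, 0.705, 0.0]
wrist_force: [0.1, -0.5, 3.4]
finger_gap: 0.0382
```

```bash
python3 - <<'E'
from h import *
go(.6228,.1444,.16)
E
```

```text
clock 24.3 tcp [ 0.4713 -0.1062  0.0565] gap 0.0382 F [ 0.1 -0.5  3.4]
shift [ 251.5  149.9 -103.5] rot [ 0.02  0.01 -0.36]
```

>>> arm_command:
  motion:
    - {"x":0,"y":0,"z":-5,"rx":0,"ry":0,"rz":0,"hand":1}
    - {"x":0,"y":0,"z":-20,"rx":0,"ry":0,"rz":0,"hand":1}
    - {"x":0,"y":0,"z":-45,"rx":0,"ry":0,"rz":0,"hand":1}
    - {"x":0,"y":0,"z":-80,"rx":0,"ry":0,"rz":0,"hand":1}
    - {"x":4,"y":8,"z":-105,"rx":0,"ry":0,"rz":0,"hand":1}
    - {"x":14,"y":28,"z":-118,"rx":0,"ry":0,"rz":0,"hand":1}
    - {"x":34,"y":58,"z":-120,"rx":0,"ry":0,"rz":0,"hand":1}
    - {"x":66,"y":88,"z":-120,"rx":0,"ry":0,"rz":0,"hand":1}
    - {"x":104,"y":114,"z":-120,"rx":0,"ry":0,"rz":0,"hand":1}
    - {"x":144,"y":133,"z":-120,"rx":0,"ry":0,"rz":0,"hand":1}

```text
clock: 25.55
tcp_pos: [0.6063, 0.038, 0.1772]
orientation: [0.0, 0.71, 0.705, 0.0]
wrist_force: [-0.1, -0.7, -1.6]
finger_gap: 0.0385
```

```bash
python3 - <<'E'
from h import *
go(.6228,.1444,.1765)
E
```

```text
clock 25.55 tcp [0.6063 0.038  0.1772] gap 0.0385 F [-0.1 -0.7 -1.6]
shift [106.5  15.8   0.7] rot [ 0.06  0.01 -0.39]
```

>>> arm_command:
  motion:
    - {"x":36,"y":8,"z":0,"rx":0,"ry":0,"rz":0,"hand":1}
    - {"x":68,"y":13,"z":0,"rx":0,"ry":0,"rz":0,"hand":1}
    - {"x":92,"y":16,"z":0,"rx":0,"ry":0,"rz":0,"hand":1}
    - {"x":103,"y":16,"z":8,"rx":0,"ry":0,"rz":0,"hand":1}
    - {"x":106,"y":16,"z":25,"rx":0,"ry":0,"rz":0,"hand":1}
    - {"x":106,"y":16,"z":45,"rx":0,"ry":0,"rz":0,"hand":1}
    - {"x":106,"y":16,"z":65,"rx":0,"ry":0,"rz":0,"hand":1}
    - {"x":106,"y":16,"z":75,"rx":0,"ry":0,"rz":0,"hand":1}
    - {"x":106,"y":16,"z":75,"rx":0,"ry":0,"rz":0,"hand":1}

```text
clock: 26.68
tcp_pos: [0.6209, 0.1421, 0.1]
orientation: [-0.001, 0.71, 0.705, -0.001]
wrist_force: [-0.2, -0.7, -1.2]
finger_gap: 0.038
```

```bash
python3 - <<'E'
from h import *
go(.6228,.1444,.0605)
p=viewer.read_camera('wrist');save(p,'w8.png')
E
```

```text
clock 26.675 tcp [0.6209 0.1421 0.1   ] gap 0.038 F [-0.2 -0.7 -1.2]
shift [ 2.3  2.  39.5] rot [-0.14  0.03 -0.41]
```

View pics/w8.png

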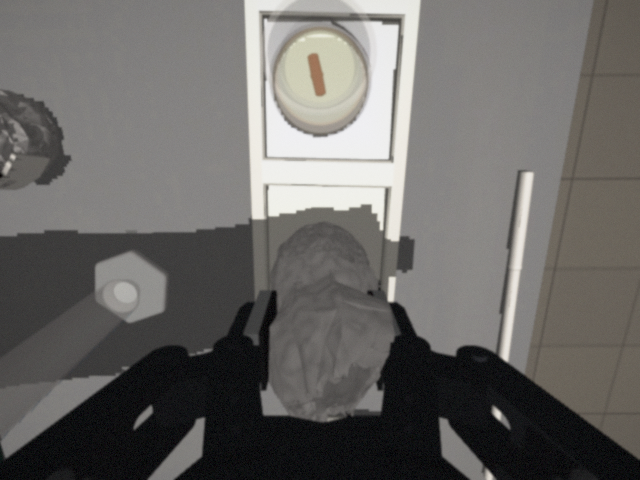

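>>> arm_command:
  motion:
    - {"x":1,"y":1,"z":10,"rx":0,"ry":0,"rz":0,"hand":1}
    - {"x":2,"y":2,"z":22,"rx":0,"ry":0,"rz":0,"hand":1}
    - {"x":2,"y":2,"z":32,"rx":0,"ry":0,"rz":0,"hand":1}
    - {"x":2,"y":2,"z":36,"rx":0,"ry":0,"rz":0,"hand":1}
    - {"x":2,"y":2,"z":38,"rx":0,"ry":0,"rz":0,"hand":1}
    - {"x":2,"y":2,"z":39,"rx":0,"ry":0,"rz":0,"hand":1}
    - {"x":2,"y":2,"z":39,"rx":0,"ry":0,"rz":0,"hand":1}

```text
clock: 27.6
tcp_pos: [0.624, 0.1449, 0.0625]
orientation: [0.0, 0.709, 0.705, 0.0]
wrist_force: [-0.7, -0.0, -0.5]
finger_gap: 0.0381
```

>>> arm_command:
  motion:
    - {"x":0,"y":0,"z":1,"rx":0,"ry":0,"rz":0,"hand":1}
    - {"x":0,"y":0,"z":2,"rx":0,"ry":0,"rz":0,"hand":1}
    - {"x":0,"y":0,"z":3,"rx":0,"ry":0,"rz":0,"hand":1}
    - {"x":0,"y":0,"z":3,"rx":0,"ry":0,"rz":0,"hand":1}

```text
clock: 28.1
tcp_pos: [0.624, 0.145, 0.0605]
orientation: [0.0, 0.709, 0.705, 0.0]
wrist_force: [-2.0, 0.5, 5.6]
finger_gap: 0.038
```

>>> arm_command:
  motion:
    - {"x":0,"y":0,"z":0,"rx":0,"ry":0,"rz":0,"hand":0}
    - {"x":0,"y":0,"z":0,"rx":0,"ry":0,"rz":0,"hand":-0.5}
    - {"x":0,"y":0,"z":0,"rx":0,"ry":0,"rz":0,"hand":-1}
    - {"x":0,"y":0,"z":0,"rx":0,"ry":0,"rz":0,"hand":-1}
    - {"x":0,"y":0,"z":-10,"rx":0,"ry":0,"rz":0,"hand":-1}
    - {"x":0,"y":0,"z":-40,"rx":0,"ry":0,"rz":0,"hand":-1}
    - {"x":0,"y":0,"z":-85,"rx":0,"ry":0,"rz":0,"hand":-1}
    - {"x":0,"y":0,"z":-135,"rx":0,"ry":0,"rz":0,"hand":-1}
    - {"x":0,"y":0,"z":-165,"rx":0,"ry":0,"rz":0,"hand":-1}
    - {"x":0,"y":0,"z":-170,"rx":0,"ry":0,"rz":0,"hand":-1}

```text
clock: 29.35
tcp_pos: [0.6253, 0.1451, 0.2329]
orientation: [0.002, 0.709, 0.705, 0.002]
wrist_force: [-0.2, -0.1, 0.1]
finger_gap: 0.0855
```

>>> arm_command:
  motion:
    - {"x":-20,"y":-5,"z":0,"rx":0,"ry":0,"rz":0,"hand":-1}
    - {"x":-60,"y":-15,"z":0,"rx":0,"ry":0,"rz":0,"hand":-1}
    - {"x":-110,"y":-40,"z":0,"rx":0,"ry":0,"rz":0,"hand":-1}
    - {"x":-160,"y":-80,"z":0,"rx":0,"ry":0,"rz":0,"hand":-1}
    - {"x":-210,"y":-120,"z":0,"rx":0,"ry":0,"rz":0,"hand":-1}
    - {"x":-250,"y":-150,"z":0,"rx":0,"ry":0,"rz":0,"hand":-1}
    - {"x":-280,"y":-170,"z":0,"rx":0,"ry":0,"rz":0,"hand":-1}
    - {"x":-285,"y":-175,"z":0,"rx":0,"ry":0,"rz":0,"hand":-1}
    - {"x":-285,"y":-175,"z":0,"rx":0,"ry":0,"rz":0,"hand":-1}

```text
clock: 30.48
tcp_pos: [0.4462, -0.1391, 0.2284]
orientation: [-0.001, 0.71, 0.704, -0.0]
wrist_force: [0.0, -0.1, -1.0]
finger_gap: 0.0854
```

```bash
python3 - <<'E'
from h import *
p=viewer.read_camera('scene');save(p,'s9.png')
t=viewer.read_camera('top');save(t,'t9.png')
A=cloud(p)
for nm,c0,r,zb in [('fl1foot',(.642,-.062),.0295,(.008,.018)),('fl2foot',(.626,.239),.0295,(.008,.018)),('shortup',(.623,.144),.0195,(.06,.1)),('shortbody',(.623,.144),.0275,(.02,.05)),('bulb',(.637,-.157),.0255,(.026,.036)),('cyl',(.48,.108),.016,(.05,.19)),('tallfoot',(.428,.2225),.033,(.01,.05))]:
    print(nm,*fitc(A,c0,r,zb,.04))
for nm,c in [('fl1',(.642,-.062)),('fl2',(.626,.239)),('short',(.623,.144)),('bulb',(.637,-.157))]:
    q=A[np.hypot(A[:,0]-c[0],A[:,1]-c[1])<.035];print(nm,'top',q[:,2].max().round(3))
go(0,0,0)
im=cv2.imread('pics/s9.png');cv2.imwrite('pics/s9c.png',cv2.resize(im[140:390,240:460],None,fx=2.4,fy=2.4))
E
```

```text
fl1foot [ 0.6398 -0.0607] 148 0.0015
fl2foot [0.6227 0.2364] 17 0.0018
shortup [0.6234 0.1426] 316 0.0016
shortbody [0.6259 0.1446] 292 0.0017
bulb [ 0.6363 -0.157 ] 98 0.0005
cyl [0.4823 0.1111] 318 0.001
tallfoot [0.4196 0.2212] 75 0.0025
fl1 top 0.108
fl2 top 0.108
short top 0.118
bulb top 0.084
clock 30.575 tcp [ 0.4471 -0.1384  0.2287] gap 0.0856 F [-0.  -0.2 -0.5]
shift [ 135.7 -447.7  229.1] rot [-0.04 -0.04 -0.32]
```

View pics/s9c.png

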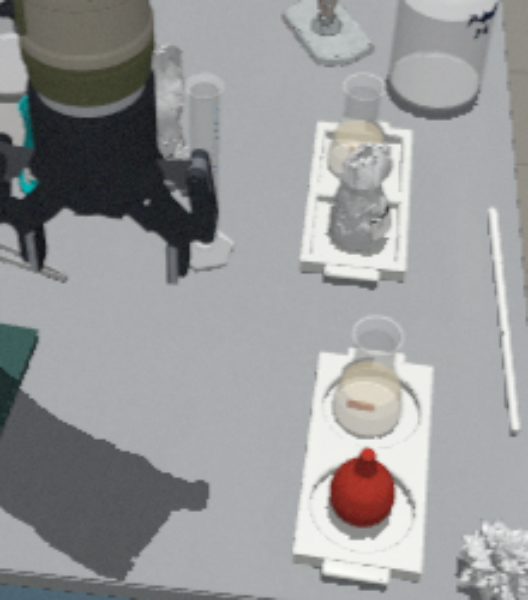

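View pics/t9.png

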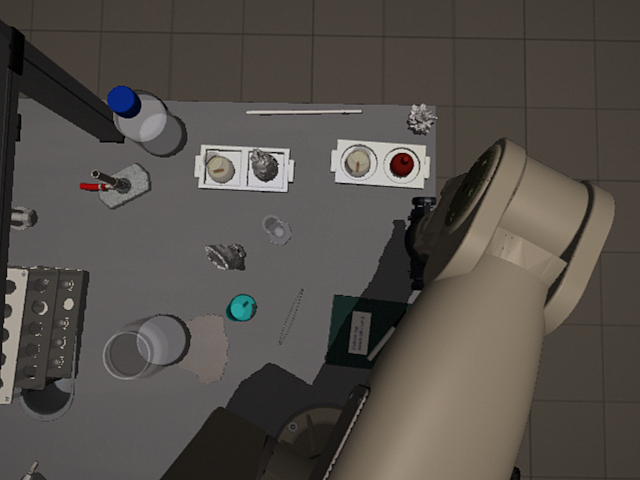

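The four things stand upright in their wells: top view (220,166), (263,165), (357,161) and (402,163). The tall foil flask, cylinder and turquoise flask sit at the same pixels as at the start. I'll hand it in.

```bash
python3 -c "
from h import *
print(hand_in())"
```

```text
the job is handed in; nothing more can be done
None
```

Both kits are made up and the job is handed in, at about 31 s on the clock against the 106 s limit.

| Tray | +y well | −y well |
|---|---|---|
| Round wells | clear conical flask | red rubber bulb |
| Square wells | the other clear conical flask | shorter foil-wrapped flask |

- **Position and height:** In the last pictures all four stand upright. Their measured centres are within about 4 mm of the well centres. The tops came out 4–6 mm above each thing's own height, which fits standing on the 4 mm well floor, except the bulb, which reads 8 mm.
- **Left alone:** The tall foil flask, the cylinder and the turquoise flask look unmoved in the top view.
- **Forces:** The highest wrist force I read was about 6 N, and the gripper is clear of everything.
- **One check that disagreed:** The final fit of the tall foil flask's foot came out 9 mm off its first position. The gripper partly hid it from that camera (75 points instead of 313). In the top view it sits at the same pixels as at the start, so I put this down to the blocked view.

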